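Set the third arm of a clock-rim former

TASK

The bent-wood clock rim is over the three-arm inside former on the bench, and the third arm is still drawn in, with no shoe. Drop the wide curved shoe over that arm's square peg, curved face towards the rim and fully down on its shoulder. Then pull up the lock knob, slide the arm out to the next hole so that the shoe backs the rim like the other two, let the pin fully home, and finish with the gripper still holding the knob so that I can tack the rim; do not shove the rim out of place or knock the narrow shoe about.

Things in the scene. Friction and masses are not known exactly. Their poses are not given: they have to be found in the camera images.
- former: Fixed steel spider on the bench inside the rim. Origin: its centre at bench level; z up; x points outwards along the third, movable arm. The other two arms, 120 degrees to either side, carry fixed shoes like the wide curved one. The third arm is a rail 30 mm wide, top at 17 mm, with a row of 12 mm holes at 30 mm pitch along x; on it runs a grey carriage 42 mm wide, top at 25 mm.
- carriage (a joint): Slide of the third arm's carriage along the former's +x (outwards), m. 0 = drawn in, pin in the hole where it starts; 0.030 = pin in the next hole outwards, the shoe's face then 2 mm inside the rim. The pin has 1 mm play either way. End stops at -0.030 and 0.036; friction about 2 N with the pin clear.
- plunger (a joint): Lift of the lock plunger (knob and pin together, straight up), m. 0 = pin fully home, 8 mm deep in a hole; above 0.008 the round-nosed 10 mm pin is clear of the rail and the carriage slides; stop at 0.012. A spring pulls it down, 5 N at 0, 9 N at the stop; let down between holes the pin rides on the rail and drops into the next hole it reaches.
- knob: Black round mushroom knob on top of the plunger, upright; head 28 mm across, 56 to 75 mm above the bench with the pin home, on a 17 mm neck. Body origin: on the plunger's axis, at bench level with the pin home. The axis is 58 mm behind the square peg's, towards the former's centre. Within 40 mm of it nothing else stands higher than 46 mm.
- knob_grip (a point): Mid-height of the knob's head, on the plunger's axis, 64 mm above the bench when the pin is home.
- peg_foot (a point): Foot of the movable arm's upright steel peg, on its axis, on the shoulder 25 mm above the bench where the shoe sits. The peg is 14 mm square, flats along the former's x and y, 40 mm tall, the top 8 mm tapering to 6 mm square. It moves with the carriage.
- curved_shoe: Loose shoe, 0.16 kg, standing: aluminium hub 32 x 32 x 75 mm tall, 16 mm square bore right through from top to bottom, low on its +x side a light wooden pad 84 mm wide (y), 27 mm high, gently convex. Origin: underside, on the bore's axis; z up; +x out of the curved face, 28 mm from the axis; it must end along the former's +x. Above the pad (27 to 75 mm) grip any two opposite flats.
- narrow_shoe: Loose narrow shoe, not wanted: the same hub with a flat wooden pad only 36 mm wide. Origin: underside, on the bore's axis. It stands upright in one of two places, the curved shoe in the other; leave it there.
- rim: Loose bent-wood clock rim, a ring 300 mm outside, 283 mm inside, 54 mm high, standing on the bench round the former, 2 mm clear of the set shoes. Origin: its centre, at the underside.

How it is judged:
By the outcome, as a careful person would: the job done as asked, in the order asked, and still so for the second after the job is handed in, while the arm keeps its last pose, push and grip.
It also fails if it takes over 45 s, if anything falls off the work surface, if the arm or the gripper's body presses on something with over 40 N, if the wrist force passes 120 N, or if a joint passes its speed limit or range.

ROBOT

A 6-joint arm with a two-finger parallel gripper is mounted at the origin on the work surface; the furniture and walls round the work are solid. World frame = base frame: x ahead of the robot, y to its left, z up, the work surface at z = 0. Lengths are in mm, angles in rad, forces in N, time in s.
With the tool pointing down it reaches from about 350 to 875 mm from the base axis. Payload 4.2 kg.
Tool frame: the origin (TCP) lies midway between the tips of the shut fingers; the grasp point (between the pads) lies 19 mm behind it; z points along the fingers, y is the line along which they close (so a half turn about z gives the same grasp; the last joint's range is limited). The gripper opens to 85 mm and grips with 20 to 120 N. Pads are 22 mm wide; open, the fingers measure 114 mm over their backs; the gripper's body (76 mm by 85 mm) begins 54 mm behind the grasp point. The pads swing forward as they close: fully open they stand 13 mm farther back than shut.
Start: joints at [-1.047, 0.385, 0.008, 0, -1.194, -0.259], TCP at [163.589, -603.19, 231.312] pointing down, gripper open.
Joint ranges: [-3.14, 3.14], [-1.21, 2.06], [-1.07, 1.41], [-3.16, 2.05], [-2.99, -0.16], [-3.1, 3.1]. Speed limits (rad/s): [2.79, 2.79, 3.14, 3.14, 3.14, 3.14].

INTERFACE

Orientations are given as a unit quaternion [x, y, z, w].
In Python, from bench import read_state, get_image, job_done gives the robot as it stands.
- The arm moves only by the shell command python3 -m jog 'ROWS'. ROWS is JSON, a list of rows, each a list of 3 entries, a list of its own where there are three numbers: the shift along the world's x, y, z scaled (see below), then the turn, a rotation vector about the world's x, y, z scaled (see below), then the gripper's target within -1 to 1 (shut at 1, half-way at 0, fully open at -1). In form: [[[x, y, z], [wx, wy, wz], claw], ...]. A call has 1 to 20 rows; each row is the pose to reach, as a shift and turn from the pose commanded when the call began; what a row does not reach only later rows make up. The controller multiplies each number of a shift by 10 cm and each number of a turn by 120 degrees. A row lasts 1/10 s, in which the tool goes at most 50 mm and 8.59 degrees, less where a joint would pass 70% of its speed; a pose out of reach is approached as far as the arm can. A call with a number of a shift or a turn outside -1 to 1 is refused whole. A call with a gripper value outside its range is refused whole. The fingers move at their own pace and stop on an object; the grip force is fixed at half the most. Time passes only in rows, so rows that repeat a pose let the fingers close. It gives the time, the measured TCP pose, the force, the opening and the grip force at its end, in the units of the state.
- read_state(): the state, without advancing time (a new reading comes with each control period).
- get_image(name): name is "side" or "top"; returns a dict with "frame" (420x560x3 uint8, red, green, blue), "range_z" (420x560 float32, mm along the optical axis (not along the pixel's ray), 0 where there is no reading), "fx", "fy", "cx", "cy" (pixels), "R" (3x3) and "t" (3): a world point X has camera coordinates R X + t. Camera axes: x right, y down, z forward; pixel columns grow to the right and rows downward; lengths in mm; the calibration is good to about 2 mm. A picture is of the moment at which its call begins.
- job_done(): hands the job in; it is judged then, once.
The state is a dict: "clock": time; "joints": joint angles; "joint_vel": joint speeds; "joint_efforts": joint torques, N m; "position": TCP position; "ee_rot": TCP orientation; "contact_force": force on the tool from outside, world axes, zero at the start; "wrist_torque": the same for the moment, N m; "gripper_width": finger opening in mm; "grasp_force": force on a finger pad.
Only numpy, scipy, OpenCV 4.12 (cv2) and the standard library are available. Lean on these libraries where they do the work, as an engineer would, in place of code of your own. Each camera call takes 0.05 s, during which the arm holds its last target. There are 200 camera calls.

## Working session

There is one attempt and no reset: what is moved stays moved. The work goes in short steps, Python scripts to look and compute and a shell command to move; the robot and the scene stay as the last step left them, time stands still between calls to the robot, and variables do not carry over. Pictures are saved under pics/ and viewed, at most 10 in all, crops included, and the job is handed in when it is done.

```bash
mkdir -p pics; ls; cat > h.py <<'E'
import numpy as np,cv2
from bench import read_state,get_image,job_done
def save(n,f): cv2.imwrite('pics/'+n+'.png',cv2.cvtColor(f,cv2.COLOR_RGB2BGR))
def world(im):
    z=im['range_z'].astype(float);v,u=np.indices(z.shape)
    P=np.stack([(u-im['cx'])/im['fx']*z,(v-im['cy'])/im['fy']*z,z],-1)
    W=(P-np.array(im['t']))@np.array(im['R']); W[z==0]=np.nan
    return W
def ray(im,u,v,h):
    R=np.array(im['R']);c=-R.T@np.array(im['t']);d=R.T@np.array([(u-im['cx'])/im['fx'],(v-im['cy'])/im['fy'],1])
    return c+d*(h-c[2])/d[2]
E
python3 - <<'E'
from h import *
a=get_image('top');b=get_image('side')
save('top0',a['frame']);save('side0',b['frame'])
for i in(a,b):
    R=np.array(i['R']);print(-R.T@np.array(i['t']),R.round(2).tolist(),i['fx'])
print(read_state())
E
```

```text
pics
[ 427.6307774   -20.05047917 1062.86606213] [[0.01, -1.0, 0.02], [-1.0, -0.01, -0.08], [0.08, -0.02, -1.0]] 458.69950018720493
[ 441.09320341 -744.00760038  518.86501404] [[1.0, -0.08, 0.01], [-0.03, -0.53, -0.85], [0.07, 0.85, -0.53]] 386.07693467420523
{'clock': 0.1, 'joints': array([-1.04741202e+00,  3.85494330e-01,  6.76336099e-03, -4.57453332e-04,
       -1.19399603e+00, -2.58584972e-01]), 'joint_vel': array([0.00061701, 0.00073016, 0.00323547, 0.00140702, 0.0011176 ,
       0.00177111]), 'joint_efforts': array([-8.59490174e-04, -3.93317986e+01,  1.88928938e+01,  4.19794813e+00,
       -2.60545807e-03,  2.20472728e-06]), 'position': array([ 163.44922913, -602.7080208 ,  230.31912302]), 'ee_rot': array([-1.31929497e-01,  9.91258609e-01,  9.73508816e-04, -1.71333592e-04]), 'contact_force': array([ 0.46003386, -0.23720966, -0.08629986]), 'wrist_torque': array([-0.00612986,  0.00175168, -0.01028368]), 'grasp_force': 0.0, 'gripper_width': 85.14628027030105}
```

View pics/top0.png

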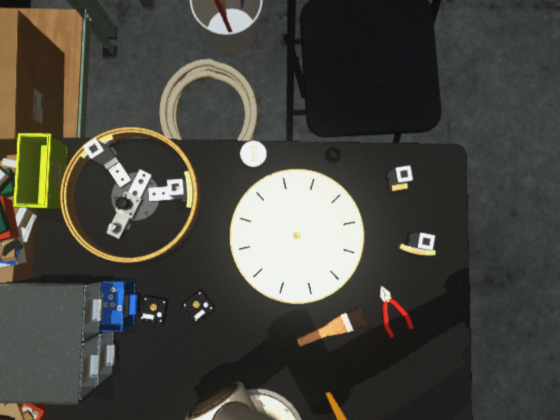

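View pics/side0.png

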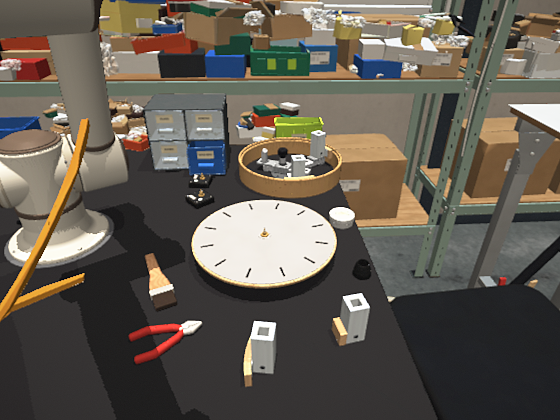

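Top view: the curved shoe (wide pad) is at about (425,241), the narrow one at (403,175). The former's centre is near (130,195), with the third arm pointing down-left: knob near (123,203), peg near (114,229).

```bash
python3 - <<'E'
from h import *
a=get_image('top');b=get_image('side')
f=a['frame']
A=cv2.resize(f[120:270,50:210],None,fx=4,fy=4,interpolation=cv2.INTER_CUBIC)[:600]
save('c1',np.hstack([cv2.resize(f[165:265,85:165],(440,550),interpolation=cv2.INTER_CUBIC),cv2.resize(f[215:275,385:445][:, :],(350,350)).repeat(1,0)if 0 else np.vstack([cv2.resize(f[225:265,395:440],(350,311),interpolation=cv2.INTER_CUBIC),cv2.resize(b['frame'][130:200,230:350],(350,239),interpolation=cv2.INTER_CUBIC)])]))
W=world(a)
for u,v in[(123,203),(114,229),(425,234),(417,241),(434,242),(412,250),(300,330),(130,260)]:
    print(u,v,W[v,u].round(1))
# hub tops: z 68..82
m=((W[...,2]>66)&(W[...,2]<85)).astype(np.uint8)
n,l,s,c=cv2.connectedComponentsWithStats(m)
for i in range(1,n):
    if s[i,4]>20:
        p=W[l==i];print(c[i].round(1),s[i,4],np.nanmedian(p,0).round(1),(p.max(0)-p.min(0)).round(1))
E
```

```text
123 203 [515.  293.1  74.7]
114 229 [459.6 317.5  52.2]
425 234 [ 457.6 -361.1   70. ]
417 241 [ 442.3 -345.8   62.5]
434 242 [ 441.5 -406.5   -1.6]
412 250 [ 422.4 -345.8   27.1]
300 330 [237.1 -96.   -1.3]
130 260 [392.5 280.4  50.6]
[ 23.5 166.6] 354 [590.9 512.1  75.7] [143.6  51.8  18.9]
[ 50.4 171.9] 207 [579.9 452.8  72.1] [151.9   5.3  18.6]
[101.3 153.6] 72 [619.9 342.8  76.6] [43.3 26.8 18.7]
[ 93.4 148.7] 26 [632.4 361.8  75.4] [12.8 10.4 17.8]
[403.  174.1] 187 [ 587.6 -313.4   72.7] [36.2 35.8 12.2]
[ 11.4 175.5] 55 [572.6 533.2  79.1] [39.1 19.4 18.6]
[181.2 191.2] 44 [536.4 164.2  76.1] [35.1 29.4 18.3]
[  9.4 237.1] 505 [421.8 530.2  74.7] [153.7  38.9  19. ]
[121.3 202.7] 134 [515.5 297.3  72.2] [28.5 28.6 13. ]
[425.1 241.3] 191 [ 442.3 -360.6   73.1] [36.5 36.8 11.5]
[ 44. 279.] 33 [350.8 453.6  71.1] [ 0.6 63.4 11.2]
[121.6 301.9] 169 [306.9 282.1  76.5] [106.2  52.4  18.6]
[102.2 353. ] 200 [204.7 326.5  74.4] [114.9  44.5  18.8]
[  4.  411.8] 39 [ 81.1 515.   83.4] [13.9 20.4  4.2]
```

View pics/c1.png

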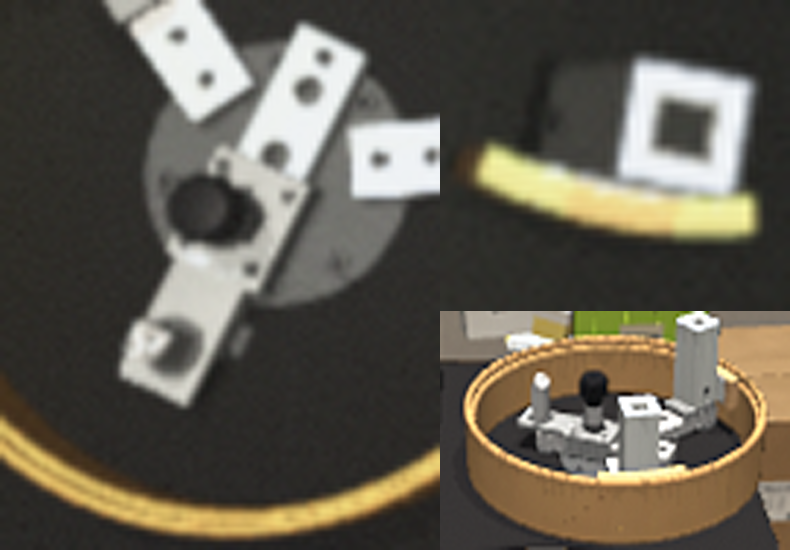

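The crop shows the peg's top at about pixel (112,227), the knob at (121,202), rail holes running up-right from the knob, and the shoe with its convex pad facing down (world −x). Now for precise numbers.

```bash
cat > m.py <<'E'
from h import *
def rectfit(im,mask,h):
    c=max(cv2.findContours(mask.astype(np.uint8),0,1)[0],key=cv2.contourArea)[:,0]
    P=np.array([ray(im,u,v,h)[:2] for u,v in c],np.float32)
    return cv2.minAreaRect(P),cv2.contourArea(c)
E
python3 - <<'E'
from m import *
a=get_image('top');f=a['frame'].astype(int);W=world(a);v,u=np.indices(W.shape[:2])
hsv=cv2.cvtColor(a['frame'],cv2.COLOR_RGB2HSV)
def box(x0,x1,y0,y1): return (u>=x0)&(u<x1)&(v>=y0)&(v<y1)
# shoe top by brightness
for nm,bx in(('curved',box(410,442,228,250)),('narrow',box(393,415,162,182))):
    m=bx&(f.min(-1)>140)&(W[...,2]>50); r,ar=rectfit(a,m,75); print(nm,r,ar)
# knob
m=box(112,135,193,215)&(W[...,2]>64)&(W[...,2]<82);c=max(cv2.findContours(m.astype(np.uint8),0,1)[0],key=len)
(x,y),r=cv2.minEnclosingCircle(c);print('knob',x,y,r,ray(a,x,y,68), 'mean',u[m].mean(),v[m].mean(),ray(a,u[m].mean(),v[m].mean(),70))
# peg
m=box(104,124,218,240)&(W[...,2]>45);print('peg px',m.sum(),np.c_[u[m],v[m],f.sum(-1)[m]//3,W[m].round(0)].tolist())
# carriage top
m=box(95,145,185,250)&(abs(W[...,2]-25)<6)&(f.min(-1)>110); print('carr',rectfit(a,m,25))
# rim top
m=box(50,210,115,275)&(hsv[...,1]>110)&(abs(W[...,2]-54)<6);p=np.argwhere(m)[:,::-1]
P=np.array([ray(a,x,y,54)[:2] for x,y in p]);A=np.c_[2*P,np.ones(len(P))];s=np.linalg.lstsq(A,(P**2).sum(1),rcond=None)[0];print('rim',s[:2],np.sqrt(s[2]+s[0]**2+s[1]**2),len(P))
# side view knob / peg
b=get_image('side');Wb=world(b);g=b['frame'].astype(int)
E
```

```text
curved ((440.88623046875, -360.3569030761719), (31.992116928100586, 33.13771438598633), 79.50581359863281) 197.5
narrow ((588.0228271484375, -313.9955139160156), (31.78367805480957, 32.00762176513672), 10.364501953125) 183.0
knob 121.5 203.0 7.159010887145996 [515.5619819  298.42544049  68.        ] mean 121.39285714285714 202.7357142857143 [515.95523626 298.03896583  70.        ]
peg px 55 [[110.0, 224.0, 209.0, 470.0, 324.0, 59.0], [111.0, 224.0, 199.0, 470.0, 323.0, 56.0], [112.0, 224.0, 171.0, 471.0, 323.0, 51.0], [113.0, 224.0, 149.0, 471.0, 322.0, 45.0], [109.0, 225.0, 208.0, 468.0, 326.0, 60.0], [110.0, 225.0, 223.0, 468.0, 324.0, 61.0], [111.0, 225.0, 196.0, 468.0, 321.0, 62.0], [112.0, 225.0, 192.0, 468.0, 320.0, 58.0], [113.0, 225.0, 192.0, 468.0, 318.0, 58.0], [114.0, 225.0, 177.0, 468.0, 317.0, 55.0], [115.0, 225.0, 146.0, 469.0, 317.0, 47.0], [108.0, 226.0, 144.0, 466.0, 330.0, 55.0], [109.0, 226.0, 217.0, 466.0, 326.0, 61.0], [110.0, 226.0, 229.0, 466.0, 323.0, 62.0], [111.0, 226.0, 197.0, 466.0, 320.0, 64.0], [112.0, 226.0, 174.0, 466.0, 318.0, 65.0], [113.0, 226.0, 21
[... 1124 characters left out ...]
, 320.0, 63.0], [112.0, 229.0, 180.0, 459.0, 320.0, 56.0], [113.0, 229.0, 154.0, 459.0, 319.0, 55.0], [114.0, 229.0, 100.0, 460.0, 317.0, 53.0], [115.0, 229.0, 68.0, 460.0, 317.0, 48.0], [110.0, 230.0, 198.0, 457.0, 325.0, 56.0], [111.0, 230.0, 174.0, 457.0, 322.0, 57.0], [112.0, 230.0, 141.0, 457.0, 320.0, 58.0], [113.0, 230.0, 105.0, 457.0, 318.0, 56.0], [114.0, 230.0, 73.0, 457.0, 319.0, 48.0], [112.0, 231.0, 137.0, 455.0, 320.0, 57.0], [113.0, 231.0, 96.0, 455.0, 319.0, 53.0], [114.0, 231.0, 76.0, 455.0, 319.0, 47.0]]
carr (((492.0138854980469, 308.86346435546875), (40.740638732910156, 101.90756225585938), 65.74880981445312), 399.5)
rim [540.35605687 294.76445497] 149.72101735925847 1204
```

```bash

python3 -m jog '[[[1,0.9,-0.4],[0,0,-0.214],-1],[[1,0.9,-0.4],[0,0,-0.214],-1],[[1,0.9,-0.4],[0,0,-0.214],-1],[[1,0.9,-0.4],[0,0,-0.214],-1],[[1,0.9,-0.4],[0,0,-0.214],-1]]'
python3 -m jog '[[[1,0.9,-0.4],[0,0,0],-1],[[1,0.9,-0.4],[0,0,0],-1],[[1,0.9,-0.4],[0,0,0],-1],[[1,0.9,-0.4],[0,0,0],-1]]'
python3 -m jog '[[[0.78,0.63,-0.3],[0,0,0],-1],[[0.78,0.63,-0.3],[0,0,0],-1],[[0.78,0.63,-0.3],[0,0,0],-1],[[0.78,0.63,-0.3],[0,0,0],-1],[[0.78,0.63,-0.3],[0,0,0],-1]]'
python3 - <<'E'
from m import *
print(read_state()['ee_rot'])
a=get_image('top');f=a['frame'].astype(int);W=world(a);v,u=np.indices(W.shape[:2])
def box(x0,x1,y0,y1): return (u>=x0)&(u<x1)&(v>=y0)&(v<y1)
m=box(125,155,165,215)&(abs(W[...,2]-17)<7)&(f.min(-1)>170);m=cv2.morphologyEx(m.astype(np.uint8),cv2.MORPH_CLOSE,np.ones((4,4)))
print('rail',rectfit(a,m,17))
for bx in(box(165,200,178,205),box(80,118,135,172)):
    m=bx&(W[...,2]>62)&(W[...,2]<84)&(f.min(-1)>120);print('fixed',rectfit(a,m,75))
E
```

```text
clock: 0.8
position: [264.4, -512.6, 191.3]
ee_rot: [0.09, 0.996, 0.0, -0.0]
contact_force: [0.3, 0.2, 0.0]
gripper_width: 85.3
grasp_force: 0.0
clock: 1.2
position: [365.2, -421.5, 150.2]
ee_rot: [0.09, 0.996, 0.001, -0.001]
contact_force: [0.7, 0.2, 0.2]
gripper_width: 85.2
grasp_force: 0.0
clock: 1.7
position: [441.0, -361.5, 121.9]
ee_rot: [0.092, 0.996, -0.0, 0.0]
contact_force: [0.1, -0.8, -0.8]
gripper_width: 85.8
grasp_force: 0.0
[ 9.21595818e-02  9.95744163e-01 -2.70005311e-04  3.17943046e-04]
rail (((544.2359008789062, 272.5420227050781), (100.33113098144531, 65.90869903564453), 2.295240640640259), 470.0)
fixed (((543.7459716796875, 185.61563110351562), (2.174131155014038, 2.151895046234131), 1.8199043273925781), 0.5)
fixed (((625.0337524414062, 361.09295654296875), (2.1540284156799316, 0.0), 90.9741439819336), 0.0)
```

```bash

python3 -m jog '[[[0,0.01,-0.4],[0,0,0],-1],[[0,0.01,-0.7],[0,0,0],-1],[[0,0.01,-0.86],[0,0,0],-1],[[0,0.01,-0.86],[0,0,0],-1],[[0,0.01,-0.86],[0,0,0],1],[[0,0.01,-0.86],[0,0,0],1],[[0,0.01,-0.86],[0,0,0],1],[[0,0.01,-0.86],[0,0,0],1],[[0,0.01,-0.86],[0,0,0],1],[[0,0.01,-0.86],[0,0,0],1],[[0,0.01,-0.86],[0,0,0],1],[[0,0.01,-0.86],[0,0,0],1]]'
python3 - <<'E'
from m import *
a=get_image('top');b=get_image('side')
f=a['frame']
g=f[160:245,80:170]
save('c2',np.hstack([cv2.resize(g,(480,453),interpolation=cv2.INTER_NEAREST),cv2.resize(b['frame'][280:400,200:300],(300,360)) if 0 else cv2.resize(b['frame'][270:400,200:290],(313,453))]))
E
```

```text
clock: 2.95
position: [442.5, -359.8, 36.7]
ee_rot: [0.091, 0.996, -0.001, 0.001]
contact_force: [-0.4, -1.5, 5.9]
gripper_width: 31.6
grasp_force: 60.1
```

View pics/c2.png

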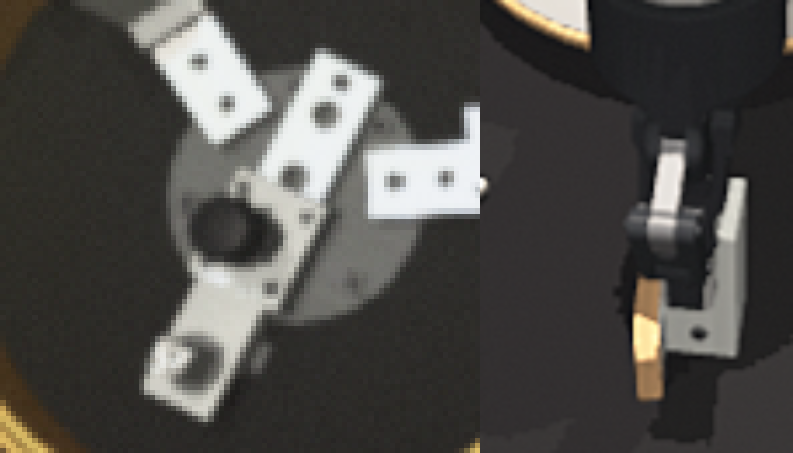

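The shoe is held by its y flats above the pad. The rail edges and holes give an arm direction of about 155°. Next: lift, and check the drawer height before carrying the shoe over.

```bash

python3 -m jog '[[[0,0,0.5],[0,0,0],1],[[0,0,1],[0,0,0],1],[[0,0,1],[0,0,0],1]]'
python3 -m jog '[[[0,1,0.2],[0,0,-0.122],1],[[0,1,0.2],[0,0,-0.122],1],[[0,1,0.2],[0,0,-0.122],1]]'
python3 -m jog '[[[0,1,0],[0,0,0],1],[[0,1,0],[0,0,0],1],[[0,1,0],[0,0,0],1]]'
python3 - <<'E'
from m import *
a=get_image('top');W=world(a);b=get_image('side')
for n,(x0,x1,y0,y1) in dict(grey=(0,90,285,400),blue=(95,140,275,340),green=(15,60,130,210)).items():
    p=W[y0:y1,x0:x1].reshape(-1,3);p=p[p[:,2]>40];print(n,np.percentile(p,[1,50,99],axis=0).round(0).tolist())
E
```

```text
clock: 3.35
position: [445.7, -361.4, 142.6]
ee_rot: [0.091, 0.996, -0.003, 0.007]
contact_force: [0.6, -0.3, -0.7]
gripper_width: 31.2
grasp_force: 60.1
clock: 3.65
position: [441.0, -255.6, 155.8]
ee_rot: [0.217, 0.976, 0.001, 0.0]
contact_force: [-0.2, -0.8, -1.5]
gripper_width: 31.3
grasp_force: 60.5
clock: 3.95
position: [441.0, -155.0, 154.9]
ee_rot: [0.214, 0.977, 0.001, -0.001]
contact_force: [1.0, -0.5, -0.6]
gripper_width: 30.8
grasp_force: 60.7
grey [[141.0, 326.0, 143.0], [243.0, 394.0, 184.0], [347.0, 476.0, 187.0]]
blue [[228.0, 270.0, 40.0], [293.0, 311.0, 78.0], [351.0, 339.0, 134.0]]
green [[502.0, 448.0, 41.0], [583.0, 498.0, 74.0], [658.0, 523.0, 95.0]]
```

```bash

python3 -m jog '[[[0,1,0],[0,0,0],1],[[0,1,0],[0,0,0],1]]' >/dev/null
python3 -m jog '[[[0.1,1,0],[0,0,0],1],[[0.1,1,0],[0,0,0],1],[[0.1,1,0],[0,0,0],1]]'
python3 -m jog '[[[0.1,1,0],[0,0,0],1],[[0.1,1,0],[0,0,0],1],[[0.1,1,0],[0,0,0],1]]' >/dev/null
python3 -m jog '[[[0.02,0.9,0],[0,0,0],1],[[0.02,0.9,0],[0,0,0],1],[[0.02,0.9,0],[0,0,0],1]]'
python3 -m jog '[[[0,0.92,0],[0,0,0],1],[[0,0.92,0],[0,0,0],1],[[0,0.92,0],[0,0,0],1],[[0,0.92,0],[0,0,0],1],[[0,0.92,0],[0,0,0],1]]'
python3 - <<'E'
from m import *
print(read_state()['position'],read_state()['ee_rot'])
a=get_image('top');b=get_image('side')
save('c3',np.hstack([cv2.resize(a['frame'][150:260,50:150],(400,440),interpolation=cv2.INTER_CUBIC),cv2.resize(b['frame'][70:190,230:340],(400,436),interpolation=cv2.INTER_CUBIC)[:440] if 0 else cv2.resize(b['frame'][70:180,230:330],(400,440),interpolation=cv2.INTER_CUBIC)]))
E
```

```text
clock: 4.55
position: [453.3, 44.4, 155.4]
ee_rot: [0.215, 0.977, 0.001, 0.001]
contact_force: [0.2, -0.3, -1.6]
gripper_width: 31.4
grasp_force: 60.8
clock: 5.15
position: [465.2, 233.2, 154.8]
ee_rot: [0.217, 0.976, 0.001, 0.0]
contact_force: [0.5, -0.4, -1.0]
gripper_width: 31.2
grasp_force: 60.9
clock: 5.65
position: [463.8, 320.7, 154.7]
ee_rot: [0.219, 0.976, -0.001, -0.001]
contact_force: [-0.4, -0.7, -1.7]
gripper_width: 31.4
grasp_force: 60.9
[463.82040199 320.73457288 154.6553752 ] [ 2.18793484e-01  9.75770651e-01 -8.66500573e-04 -5.45783905e-04]
```

View pics/c3.png

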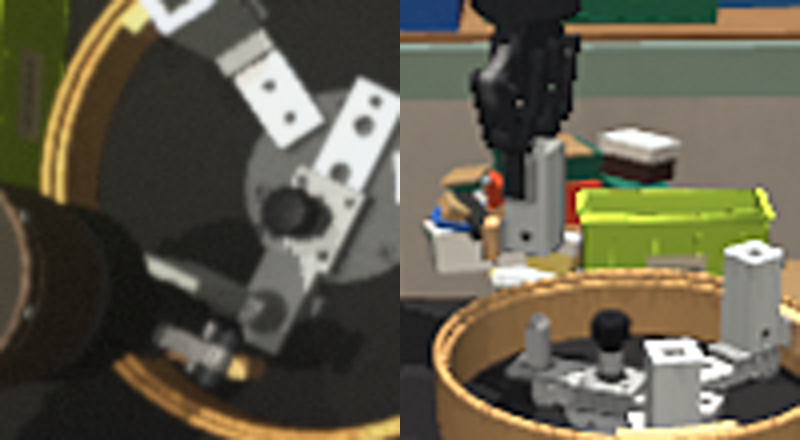

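The top view is hidden by the arm. In the side view the hub hangs above and left of the peg, whose top is near pixel (265,149). I'll zoom in there to compare the two.

```bash
python3 - <<'E'
from m import *
b=get_image('side')
c=b['frame'][95:175,245:295]
save('c4',cv2.resize(c,(375,600),interpolation=cv2.INTER_NEAREST))
W=world(b)
for uv in [(262,120),(266,120),(268,120),(262,128),(267,128),(264,152),(265,155)]: print(uv,W[uv[1],uv[0]].round(1))
R=np.array(b['R']);t=np.array(b['t'])
def px(X):
    c=R@np.array(X)+t;return (b['fx']*c[0]/c[2]+b['cx'],b['fy']*c[1]/c[2]+b['cy'])
P=read_state()['position']
th=np.radians(154.7)
def off(c,r,a,z): return [c[0]+r*np.cos(th+np.radians(a)),c[1]+r*np.sin(th+np.radians(a)),z]
for a in(45,135,225,315): print('hub corner',a,np.round(px(off(P,22.63,a,P[2]-36.7)),2),np.round(px(off(P,22.63,a,P[2]-36.7+75)),2))
for x in [(463.2,322.7)]:
    print('peg foot',px([*x,25]),'sh',px([*x,57]),'top',px([*x,65])); print('knob',px([515.8,298.2,75]),px([515.8,298.2,65]))
E
```

```text
(262, 120) [462.2 298.9 160.1]
(266, 120) [473.3 299.9 159.6]
(268, 120) [479.3 311.9 155.4]
(262, 128) [461.8 303.8 135.1]
(267, 128) [476.  304.5 134.6]
(264, 152) [466.5 313.2  57.7]
(265, 155) [469.4 314.9  47.3]
hub corner 45 [255.27 132.41] [254.51 106.55]
hub corner 135 [265.54 133.98] [265.15 107.95]
hub corner 225 [269.9  130.28] [269.68 104.73]
hub corner 315 [259.83 128.78] [259.25 103.39]
peg foot (np.float64(262.9783867604601), np.float64(160.78029788240423)) sh (np.float64(262.786999928191), np.float64(150.94416529422688)) top (np.float64(262.7382720703436), np.float64(148.43984634583393))
knob (np.float64(281.03965774419925), np.float64(148.2308219996442)) (np.float64(281.0161865535173), np.float64(151.42064299946446))
```

View pics/c4.png

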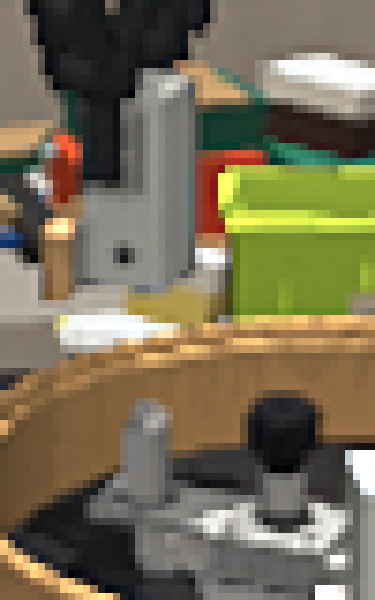

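```bash
python3 - <<'E'
from m import *
b=get_image('side');g=cv2.cvtColor(b['frame'],cv2.COLOR_RGB2GRAY).astype(int)
print('peg');[print(r,g[r,258:274]) for r in range(146,160)]
print('knob');[print(r,g[r,274:292]) for r in range(146,158)]
print('hub');[print(r,g[r,252:276]) for r in list(range(103,108))+list(range(122,136))]
E
```

```text
peg
146 [ 94  99 102 103 102 102 107 109 106 105 110 112 107 110 108 109]
147 [ 97 103 104 103 102 101 105 107 106 107 111 113 106 109 108 110]
148 [ 99 101 104 103 102 113 119 127 113 106 112 112 106 110 107 109]
149 [ 98 102 104 104 107 124 119 137 140 117 110 111 110 110 106 109]
150 [ 98 103 105 102 106 118 141 158 166 135 109 111 110 112 109 110]
151 [ 98 101 103  96  94 104 157 176 149 117 108 111 110 111 111 111]
152 [ 98 100 103 109 113 112 137 136 110 102 109 109 110 111 111 110]
153 [ 99 100 101 116 121 119 121 109  97 102 110 111 111 113 115 115]
154 [100 101 101 115 121 119 121 112 103 106 114 117 111  99  88  87]
155 [ 99 102 101 116 122 121 122 115 105  87  84  83  75  65  57  56]
156 [102 104 102 117 121 120 122 116 106  79  57  54  51  52  53  53]
157 [107  92  74 105 121 120 122 116 107  82  56  54  45  51  59  57]
158 [ 65  43 110 129 121 120 121 116 107  73  35  32  27  32  38  39]
159 [ 24  94 142 136 123 119 122 115 106  85  88  74  47  24  14  18]
knob
146 [112 112 107 110 115 111 116 120 120 119 119 115 111 111 112 112 112 113]
147 [113 111 106 111 117 100  84 
[... 2067 characters left out ...]
 118 136 142 140  89  20  80 131 143 144 136 121 117 118
  83 209 254 255 246 131]
130 [127 126 102  98 118 137 142 144 133 122 132 141 143 144 137 123 115 115
  70 143 191 206 173  90]
131 [128 128 106  99 119 138 142 141 144 144 145 143 141 143 137 120 111 141
 145 154 162 153 119  67]
132 [127 126 106  81  63  90 107 127 138 139 141 142 142 145 136 118 135 164
 169 167 167 154 117  69]
133 [125 124  97 132 153 153 156 161 165 160 154 128 109 132 134 136 151 157
 157 161 167 151 113  68]
134 [117 115 141 172 180 176 176 174 175 165 154 143 136 146 149 151 152 151
 151 155 149 123  99  68]
135 [163 160 169 174 170 168 168 167 169 158 148 148 152 152 151 152 151 151
 150 153 144 110  91  68]
```

```bash
python3 - <<'E'
from m import *
H=[];K=[]
n=np.array([-.427,-.904,0])
for i in range(6):
    W=world(get_image('side'))
    h=W[np.r_[122:127,131][:,None],np.arange(258,264)]@n; k=W[153:159,261:265]@n
    H.append(np.median(h));K.append(np.median(k))
print(np.round(H,1),np.round(K,1))
s=read_state();P=s['position'];print(P,s['ee_rot'])
h=np.mean(H)+0;print('hub axis n',np.mean(H)-16,'tcp n',P@n,'peg axis n',np.mean(K)-7,'pred peg n',np.array([463.2,322.7,0])@n)
E
```

```text
[-472.3 -472.8 -473.2 -473.5 -474.  -473. ] [-483.4 -483.2 -483.3 -483.     nan -482.2]
[463.57951333 322.72436397 155.41615773] [2.17743282e-01 9.76006073e-01 8.96116817e-05 1.90185742e-05]
hub axis n -489.15150855087353 tcp n -489.6912772160358 peg axis n nan pred peg n -489.5072
```

Both views agree to about 1 mm: shift by +0.9, +0.5 mm. I'll go down to just over the peg, then slowly onto its taper while watching the force.

```bash

python3 -m jog '[[[0.009,0.005,-0.25],[0,0,0],1],[[0.009,0.005,-0.48],[0,0,0],1],[[0.009,0.005,-0.5],[0,0,0],1],[[0.009,0.005,-0.53],[0,0,0],1],[[0.009,0.005,-0.56],[0,0,0],1],[[0.009,0.005,-0.58],[0,0,0],1],[[0.009,0.005,-0.58],[0,0,0],1],[[0.009,0.005,-0.58],[0,0,0],1]]'
```

```text
clock: 6.95
position: [464.7, 323.5, 97.9]
ee_rot: [0.218, 0.976, 0.0, 0.0]
contact_force: [0.2, 0.5, -2.1]
gripper_width: 31.1
grasp_force: 61.0
```

```bash

python3 -m jog '[[[0,0,-0.03],[0,0,0],1],[[0,0,-0.06],[0,0,0],1],[[0,0,-0.08],[0,0,0],1],[[0,0,-0.08],[0,0,0],1],[[0,0,-0.08],[0,0,0],1]]'
```

```text
clock: 7.45
position: [464.5, 323.3, 89.2]
ee_rot: [0.218, 0.976, -0.0, -0.0]
contact_force: [-0.5, -0.4, -0.9]
gripper_width: 31.2
grasp_force: 61.0
```

```bash

python3 -m jog '[[[0,0,-0.04],[0,0,0],1],[[0,0,-0.08],[0,0,0],1],[[0,0,-0.12],[0,0,0],1],[[0,0,-0.16],[0,0,0],1],[[0,0,-0.2],[0,0,0],1],[[0,0,-0.23],[0,0,0],1],[[0,0,-0.23],[0,0,0],1],[[0,0,-0.23],[0,0,0],1]]'
python3 - <<'E'
from m import *
b=get_image('side')
save('c5',cv2.resize(b['frame'][95:185,235:345],(720,590),interpolation=cv2.INTER_CUBIC))
E
```

```text
clock: 8.25
position: [464.5, 323.4, 66.3]
ee_rot: [0.218, 0.976, -0.0, 0.0]
contact_force: [0.2, -0.8, -1.5]
gripper_width: 31.6
grasp_force: 61.1
```

View pics/c5.png

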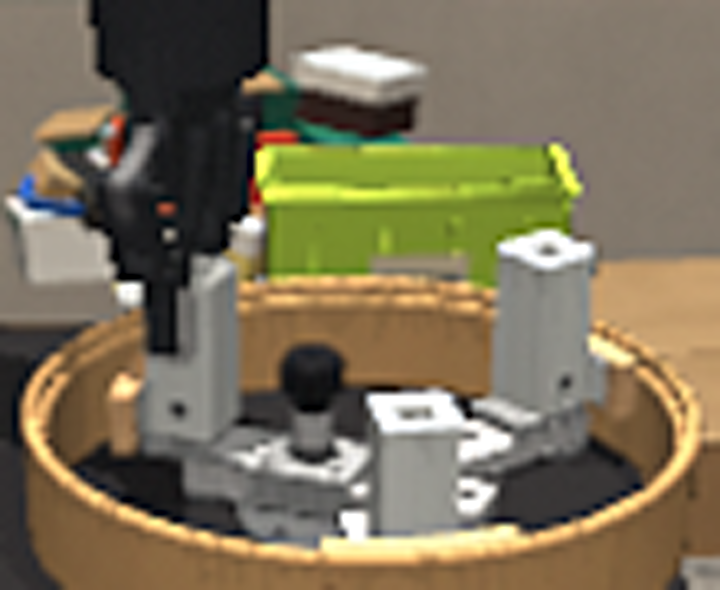

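The shoe now encloses the peg, hanging about 5 mm above its shoulder; the knob is clear at about (282,151) px. Lowering until it touches.

```bash

python3 -m jog '[[[0,0,-0.02],[0,0,0],1],[[0,0,-0.04],[0,0,0],1],[[0,0,-0.04],[0,0,0],1],[[0,0,-0.04],[0,0,0],1]]'
python3 -m jog '[[[0,0,-0.01],[0,0,0],1],[[0,0,-0.01],[0,0,0],1],[[0,0,-0.01],[0,0,0],1]]'
```

```text
clock: 8.7
position: [464.5, 323.3, 62.2]
ee_rot: [0.218, 0.976, -0.0, -0.0]
contact_force: [-0.2, -1.0, -1.7]
gripper_width: 31.3
grasp_force: 61.1
clock: 9.0
position: [464.6, 323.4, 61.8]
ee_rot: [0.218, 0.976, 0.0, 0.0]
contact_force: [-1.1, 0.1, 2.7]
gripper_width: 31.1
grasp_force: 61.3
```

```bash

python3 -m jog '[[[0,0,-0.01],[0,0,0],1],[[0,0,-0.01],[0,0,0],1],[[0,0,-0.01],[0,0,0],0],[[0,0,-0.01],[0,0,0],-0.5],[[0,0,-0.01],[0,0,0],-0.5],[[0,0,-0.01],[0,0,0],-0.5],[[0,0,-0.01],[0,0,0],-0.5],[[0,0,-0.01],[0,0,0],-0.5]]'
python3 -m jog '[[[0,0,0.3],[0,0,0],-0.5],[[0,0,0.6],[0,0,0],-0.5],[[0,0,0.9],[0,0,0],-0.5],[[0,0,0.9],[0,0,0],-0.5],[[0,0,0.9],[0,0,0],-0.5]]'
python3 - <<'E'
from m import *
b=get_image('side');a=get_image('top')
save('c6',np.hstack([cv2.resize(b['frame'][95:185,235:325],(590,590),interpolation=cv2.INTER_CUBIC)]))
W=world(b);h=W[115:150,255:275].reshape(-1,3);h=h[(h[:,1]<345)&(h[:,1]>290)&(h[:,2]>80)];print(np.percentile(h,[2,50,90,98],axis=0).round(1))
E
```

```text
clock: 9.8
position: [464.5, 323.3, 60.2]
ee_rot: [0.218, 0.976, -0.0, -0.0]
contact_force: [0.2, -0.4, 0.4]
gripper_width: 63.8
grasp_force: 0.0
clock: 10.3
position: [464.4, 323.5, 150.9]
ee_rot: [0.218, 0.976, 0.001, 0.0]
contact_force: [0.6, 1.0, -1.5]
gripper_width: 64.1
grasp_force: 0.0
[[446.6 300.4  80.6]
 [466.7 312.   95.1]
 [481.7 331.1 101.9]
 [485.1 335.7 102.9]]
```

View pics/c6.png

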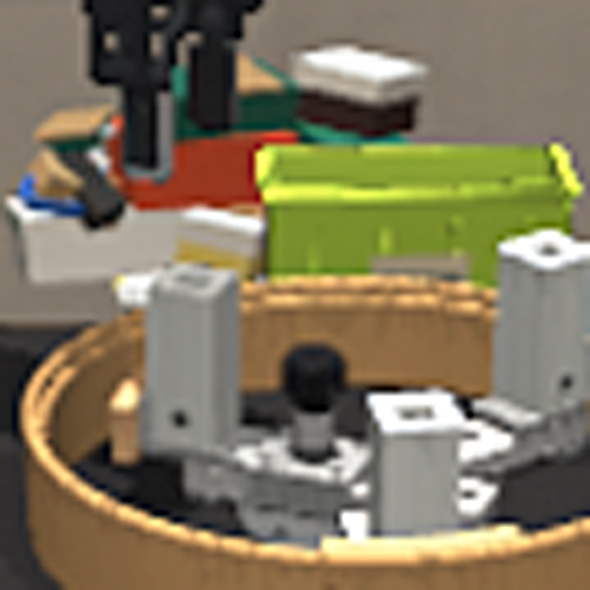

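The shoe sits on the shoulder (hub top at about 101 mm, pad towards the rim on the left). Moving over the knob at about (517,299).

```bash

python3 -m jog '[[[0.522,-0.246,0],[0,0,0],-0.5],[[0.522,-0.246,0],[0,0,0],-0.5],[[0.522,-0.246,-0.3],[0,0,0],-0.5],[[0.522,-0.246,-0.6],[0,0,0],-0.5],[[0.522,-0.246,-0.6],[0,0,0],-0.5],[[0.522,-0.246,-0.6],[0,0,0],-0.5]]'
python3 -m jog '[[[0,0,-0.15],[0,0,0],-0.5],[[0,0,-0.3],[0,0,0],-0.5],[[0,0,-0.45],[0,0,0],-0.5],[[0,0,-0.45],[0,0,0],-0.5],[[0,0,-0.45],[0,0,0],-0.5]]'
python3 -m jog '[[[0,0,0],[0,0,0],1],[[0,0,0],[0,0,0],1],[[0,0,0],[0,0,0],1],[[0,0,0],[0,0,0],1],[[0,0,0],[0,0,0],1],[[0,0,0],[0,0,0],1],[[0,0,0],[0,0,0],1],[[0,0,0],[0,0,0],1]]'
```

```text
clock: 11.0
position: [516.5, 298.4, 89.6]
ee_rot: [0.218, 0.976, -0.001, -0.0]
contact_force: [0.2, 0.6, 1.4]
gripper_width: 63.9
grasp_force: 0.0
clock: 11.5
position: [517.4, 299.5, 46.8]
ee_rot: [0.217, 0.976, 0.001, 0.001]
contact_force: [0.0, -1.2, -0.2]
gripper_width: 64.0
grasp_force: 0.0
clock: 12.3
position: [517.1, 299.0, 46.6]
ee_rot: [0.217, 0.976, 0.0, 0.001]
contact_force: [-2.6, -0.9, 5.9]
gripper_width: 25.2
grasp_force: 58.8
```

Width of 25 mm instead of 28 means the pads sit a little high on the rounded head. Opening, lowering 3 mm, gripping again.

```bash

python3 -m jog '[[[0,0,0],[0,0,0],0],[[0,0,0],[0,0,0],0],[[0,0,0],[0,0,0],0],[[0,0,-0.03],[0,0,0],0],[[0,0,-0.03],[0,0,0],0],[[0,0,-0.03],[0,0,0],1],[[0,0,-0.03],[0,0,0],1],[[0,0,-0.03],[0,0,0],1],[[0,0,-0.03],[0,0,0],1],[[0,0,-0.03],[0,0,0],1],[[0,0,-0.03],[0,0,0],1],[[0,0,-0.03],[0,0,0],1]]'
python3 - <<'E'
from m import *
s=read_state();print(s['wrist_torque'],s['contact_force'])
b=get_image('side')
save('c7',cv2.resize(b['frame'][100:175,240:320],(640,600),interpolation=cv2.INTER_CUBIC))
E
```

```text
clock: 13.5
position: [516.8, 298.9, 42.4]
ee_rot: [0.218, 0.976, 0.0, 0.0]
contact_force: [-0.1, 1.9, 0.4]
gripper_width: 25.2
grasp_force: 58.8
[ 0.4993888  -0.14623143  0.00696654] [-0.0645545   1.90590461  0.41170052]
```

View pics/c7.png

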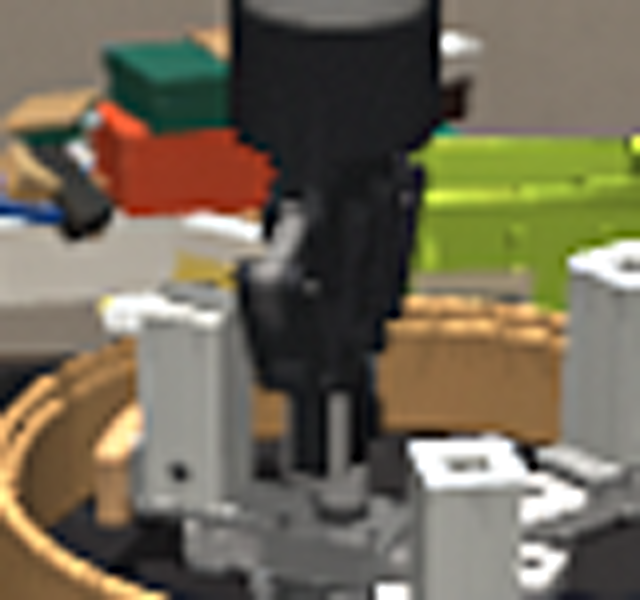

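Same 25.2 mm width and balanced forces, so the knob is held squarely. Now lift 10 mm and check the force.

```bash

python3 -m jog '[[[0,0,0.03],[0,0,0],1],[[0,0,0.06],[0,0,0],1],[[0,0,0.1],[0,0,0],1],[[0,0,0.1],[0,0,0],1],[[0,0,0.1],[0,0,0],1],[[0,0,0.1],[0,0,0],1]]'
```

```text
clock: 14.15
position: [516.7, 298.9, 52.1]
ee_rot: [0.218, 0.976, 0.0, 0.0]
contact_force: [2.4, 3.5, -8.7]
gripper_width: 25.5
grasp_force: 59.4
```

Spring force is about 8.7 N with 10 mm of lift. Sliding 29.5 mm along 155°.

```bash

python3 -m jog '[[[-0.05,0.023,0],[0,0,0],1],[[-0.1,0.047,0],[0,0,0],1],[[-0.15,0.07,0],[0,0,0],1],[[-0.2,0.093,0],[0,0,0],1],[[-0.24,0.112,0],[0,0,0],1],[[-0.267,0.125,0],[0,0,0],1],[[-0.267,0.125,0],[0,0,0],1],[[-0.267,0.125,0],[0,0,0],1]]'
```

```text
clock: 14.95
position: [489.3, 311.4, 52.2]
ee_rot: [0.218, 0.976, -0.0, -0.001]
contact_force: [-0.9, 5.3, -8.7]
gripper_width: 25.0
grasp_force: 59.4
```

```bash

python3 -m jog '[[[0,0,-0.02],[0,0,0],1],[[0,0,-0.04],[0,0,0],1],[[0,0,-0.06],[0,0,0],1],[[0,0,-0.08],[0,0,0],1],[[0,0,-0.1],[0,0,0],1],[[0,0,-0.1],[0,0,0],1],[[0,0,-0.1],[0,0,0],1],[[0,0,-0.1],[0,0,0],1]]'
```

```text
clock: 15.75
position: [490.1, 311.1, 42.4]
ee_rot: [0.218, 0.976, -0.0, 0.0]
contact_force: [-0.0, 2.6, -5.5]
gripper_width: 24.9
grasp_force: 59.7
```

Pin is down, but the gripper still carries the 5 N spring load. Easing down until the stop takes it.

```bash

python3 -m jog '[[[0,0,-0.01],[0,0,0],1],[[0,0,-0.01],[0,0,0],1],[[0,0,-0.01],[0,0,0],1],[[0,0,-0.01],[0,0,0],1]]'
python3 -m jog '[[[0,0,-0.01],[0,0,0],1],[[0,0,-0.01],[0,0,0],1],[[0,0,-0.01],[0,0,0],1],[[0,0,-0.01],[0,0,0],1]]'
```

```text
clock: 16.15
position: [490.3, 311.1, 42.3]
ee_rot: [0.218, 0.976, 0.0, 0.0]
contact_force: [-2.4, -0.2, 6.2]
gripper_width: 25.3
grasp_force: 60.7
clock: 16.55
position: [490.4, 311.1, 42.2]
ee_rot: [0.217, 0.976, 0.0, 0.001]
contact_force: [-3.9, -0.6, 10.2]
gripper_width: 25.3
grasp_force: 61.1
```

```bash
python3 - <<'E'
from m import *
a=get_image('top');b=get_image('side');f=a['frame'].astype(int);W=world(a);v,u=np.indices(W.shape[:2])
m=(u>=393)&(u<415)&(v>=162)&(v<182)&(f.min(-1)>140)&(W[...,2]>50);print('narrow',rectfit(a,m,75)[0])
s0=cv2.imread('pics/side0.png').astype(int);d=abs(b['frame'][...,::-1].astype(int)-s0).sum(-1)
print('side rim front diff',d[165:192,240:345].mean(),'ref noise',d[220:240,220:310].mean())
save('c8',np.hstack([cv2.resize(b['frame'][100:200,235:345],(440,400),interpolation=cv2.INTER_CUBIC),cv2.resize(a['frame'][120:270,50:200],(350,350),interpolation=cv2.INTER_CUBIC).repeat(1,0) if 0 else cv2.resize(a['frame'][120:270,50:180],(350,400),interpolation=cv2.INTER_CUBIC)]))
E
```

```text
narrow ((588.0228271484375, -313.9955139160156), (31.78367805480957, 32.00762176513672), 10.364501953125)
side rim front diff 13.612345679012346 ref noise 0.765
```

View pics/c8.png

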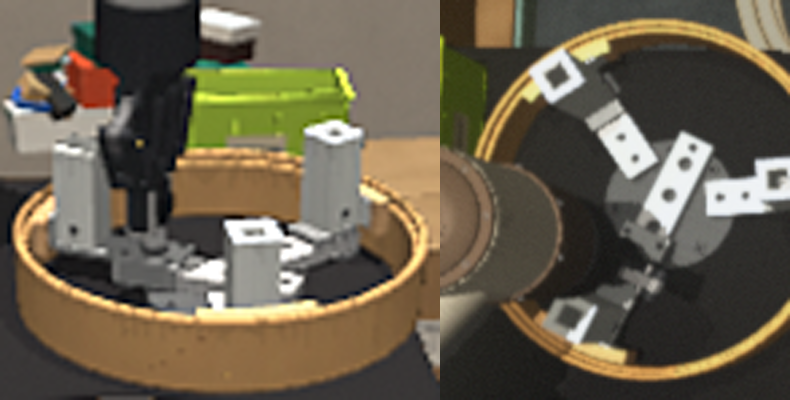

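The shoe backs the rim inside it, the gripper is on the knob with the pin home, and the narrow shoe hasn't moved.

```bash
python3 -c "
from bench import job_done,read_state
s=read_state();print(s['contact_force'],s['grasp_force'],s['clock']);print(job_done())"
```

```text
[-4.3343981  -1.164487   10.68533383] 61.07842774246819 16.65
the job is handed in; nothing more can be done
None
```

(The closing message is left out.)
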